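# Wedge the rocking exposure stand

### The job

The LED exposure stand rocks because its front foot on the robot's left hangs clear of the bench. Pick up the dark plastic wedge, lay it flat in front of that foot with its thin end pointing squarely at it, and slide it in under the middle of the foot until it jams tight, which takes a firm fingertip push of about 12 N and no more. Then let go and leave the wedge jammed there; leave everything else on the bench where it is.

Things in the scene. Friction and masses are not known exactly. Their poses are not given: they have to be found in the camera images.
- wedge: Dark plastic wedge lying flat, 180 mm long, 34 wide, about 100 g. Origin: centre of its underside; x points to the thin end, z up. Thin end (x = +90 mm): 2 mm high; the top slopes evenly up to 24 mm at x = -50 mm (9 degrees); from x = -50 to -90 a flat-topped tail 24 mm high with upright sides, good to grip across the 34 mm. Friction with bench and foot about 0.35.
- stand: LED exposure stand, fixed: dark slate slab 140 x 460 mm, from 50 to 68 mm above the bench, on four legs with square steel feet; lamp heads above, up to 200 mm high. Origin: on the bench below the slab's centre; x points away from the robot, square to the stand's front; y to the robot's left. Corner ears reach 100 mm in front of the origin; the leg tops are 88 mm high.
- foot_spot (a point): Point on the bench straight below the centre of the hanging front left foot: a level square steel shoe, 36 x 36 mm, 12 mm thick, sides along the stand's x and y (88 mm in front of the stand's origin, 190 mm to its left). Its underside hangs 6 to 18 mm above the bench, different each time and not reported.
- foot_edge (a point): Point on the bench below the middle of that shoe's front edge, where the wedge goes in, 18 mm in front of foot_spot. The shoe yields upwards on a stiff rubber pad, about 1 mm per 20 N; over 20 N from the wedge on the foot damages it. With the friction, a level push of 12 N on the wedge presses on the foot with about 14 N, less if the hand also bears down.
- packer: Flat dark plastic block 70 x 40 x 20 mm, not a wedge; leave it. Origin: centre of underside.
- small_dish: Small dish with cream gel, 58 mm across, 17 mm high; leave it. Origin: centre of underside. The wedge, the flat block and this dish take three places on the bench in any order.
- large_dish: Dish with pink gel, 88 mm across, 17 mm high, in front of the stand beside the hanging foot; leave it. Origin: centre of underside.
- spare_dish: Dish with pink gel, 88 mm across, 17 mm high, left of the stand; leave it. Origin: centre of underside.
- collar: Black plastic lamp collar lying flat in front of the stand, ring 40 mm across, 12 mm high; leave it. Origin: centre of underside.
Not all that is in view belongs to the job. What is shaped like the wedge but orange or red is not meant.

How it is judged:
At the end, for the whole second after the job is handed in: Wedge let go, at rest, flat on the bench (tilt < 0.06 rad), thin end first under the hanging foot and pressing on the stand with > 1.5 N; foot centre within 12 mm of the wedge's centre line and -35 to +90 mm along it from its centre; wedge square to the stand within 0.17 rad (contact force between stand and wedge above 1.5 N and x of foot_spot in the frame of wedge between -0.035 and 0.09 m and y of foot_spot in the frame of wedge between -0.012 and 0.012 m and angle between the x axis of wedge and the x axis of stand, either way round below 0.17 rad and angle between wedge's own z axis and vertical below 0.06 rad and linear speed of wedge below 0.01 m/s); the robot touches nothing.
It fails at once if the wedge presses on the stand's foot with more than 20 N (contact force between stand and wedge above 20 N).
It fails at once if any of the other things on the bench is shifted by more than 20 mm (distance of any of packer, small_dish, large_dish, spare_dish, collar from where it was at the start of the episode above 0.02 m).
It also fails if it takes over 72 s, if anything falls off the work surface, if the arm or the gripper's body presses on something with over 40 N, if the wrist force passes 120 N, or if a joint passes its speed limit or range.

### The arm

A 7-joint arm with a two-finger parallel gripper is mounted at the origin on the work surface. World frame = base frame: x ahead of the robot, y to its left, z up, the work surface at z = 0. Lengths are in m, angles in rad, forces in N, time in s.
With the tool pointing down it reaches from about 0.35 to 0.9 m from the base axis. Payload 7.2 kg.
Tool frame: the origin (TCP) lies midway between the tips of the shut fingers; the grasp point (between the pads) lies manip.tcp_to_grasp behind it (manip.tcp_to_grasp is the distance from the TCP to the grasp point, in m); z points along the fingers, y is the line along which they close (so a half turn about z gives the same grasp; the last joint's range is limited). The gripper opens to 85 mm and grips with 20 to 120 N. Pads are 22 mm wide; open, the fingers measure 114 mm over their backs; the gripper's body (76 mm by 85 mm) begins 54 mm behind the grasp point. The pads swing forward as they close: fully open they stand 13 mm farther back than shut.
Start: joints at [1.106, 0.411, -0.013, 1.596, 0.006, 1.134, -0.082], TCP at [0.242, -0.576, 0.231] pointing down, gripper open.
Joint ranges: [-2.95, 2.95], [-0.29, 1.99], [-1.47, 1.44], [0.14, 2.54], [-1.03, 4.17], [0.13, 1.85], [-2.86, 2.86]. Speed limits (rad/s): [2.39, 2.39, 3.01, 3.01, 3.14, 3.14, 3.14].

### API

Orientations are given as a rotation vector (axis times angle).
In Python, from bench import telemetry, viewer, workorder, manip gives the robot as it stands.
- The arm moves only by the tool jog_arm, never from a script. Its argument "commands" is text: rows parted by semicolons, each of 4 numbers parted by spaces: the shift along the tool's x, y, z as a fraction of full scale, then the turn about the tool's z as a fraction of full scale. A call has 1 to 20 rows; each row is the pose to reach, as a shift and turn from the pose commanded when the call began, along the tool's axes at that moment, turning the shorter way round; what a row does not reach only later rows make up. Full scale, the value 1, is 250 mm for a shift and pi rad for a turn. A row lasts 1/8 s, in which the tool goes at most 62.5 mm and 10.7 degrees, less where a joint would pass 70% of its speed; a pose out of reach is approached as far as the arm can. A call with a number of a shift or a turn outside -1 to 1 is refused whole. A call with a gripper value outside its range is refused whole. "jaw" is the opening, from 0 (shut) to 1 (fully open), set as the call begins (left out, the last holds). The fingers move at their own pace and stop on an object; "grip_force" is the grip in N (left out, the last holds). Time passes only in rows, so rows that repeat a pose let the fingers close. It gives the time, the measured TCP pose, the force, the opening and the grip force at its end, in the units of the state.
- telemetry.sense(): the state, without advancing time (a new reading comes with each control period).
- viewer.get_image(name): name is "scene" or "top" or "wrist"; returns a dict with "color" (420x560x3 uint8, red, green, blue), "depth" (420x560 float32, m along the optical axis (not along the pixel's ray), 0 where there is no reading), "fx", "fy", "cx", "cy" (pixels), "distortion" ([k1, k2, p1, p2, k3] as OpenCV has them; the pictures are not rectified), "rvec" (rotation vector, rad) and "tvec" (3), from world to camera coordinates, as OpenCV has them; the wrist camera has in their place "T_tool_cam" (4x4, takes a point from camera to tool coordinates, whose origin is the TCP and whose axes are the flange's). Camera axes: x right, y down, z forward; pixel columns grow to the right and rows downward; lengths in m; the calibration is good to about 2 mm. A picture is of the moment at which its call begins: read the wrist's pose just before it.
- workorder.finish_job(): hands the job in; it is judged then, once.
The state is a dict: "time": time; "q": joint angles; "joint_vel": joint speeds; "joint_efforts": joint torques, N m; "tcp_pos": TCP position; "eef_rot": TCP orientation; "wrist_force": force on the tool from outside, world axes, zero at the start; "wrist_torque": the same for the moment, N m; "opening": opening from 0.0 (shut) to 1.0 (fully open); "grasp_force": force on a finger pad.
Only numpy, scipy, OpenCV 4.12 (cv2) and the standard library are available. Lean on these libraries where they do the work, as an engineer would, in place of code of your own. Each camera call takes 0.05 s, during which the arm holds its last target. There are 200 camera calls.

## Working session

There is one attempt and no reset: what is moved stays moved. The work goes in short steps, Python scripts to look and compute and a tool call to move; the robot and the scene stay as the last step left them, time stands still between calls to the robot, and variables do not carry over. Pictures are saved under pics/ and viewed, at most 10 in all, crops included, and the job is handed in when it is done.

Besides the shell and the picture viewer there is one more tool, called after "Request:" as a command line: name --argument value ..., lists and objects as JSON in quotes. jog_arm: Moves the arm, as the interface text tells. Shift numbers are shares of 250 mm and turn numbers shares of pi rad, none past 1 either way. Its arguments: {"type":"object","properties":{"commands":{"type":"string"},"jaw":{"type":"number"},"grip_force":{"type":"number"}},"required":["commands"]}

```bash
mkdir -p pics; ls; cat > h.py <<'E'
import numpy as np, cv2
from bench import telemetry, viewer, workorder, manip
def cam(im, s=None):
    K=np.array([[im["fx"],0,im["cx"]],[0,im["fy"],im["cy"]],[0,0,1.]]); D=np.array(im["distortion"],float)
    if "rvec" in im:
        R=cv2.Rodrigues(np.array(im["rvec"],float))[0]; t=np.array(im["tvec"],float).ravel()
        return K,D,R.T,-R.T@t
    T=np.array(im["T_tool_cam"]); Rt=cv2.Rodrigues(np.array(s["eef_rot"],float))[0]
    return K,D,Rt@T[:3,:3],Rt@T[:3,3]+np.array(s["tcp_pos"])
def rays(im,px,z,s=None):
    K,D,R,o=cam(im,s)
    u=cv2.undistortPoints(np.array(px,float).reshape(-1,1,2),K,D).reshape(-1,2)
    d=np.c_[u,np.ones(len(u))]@R.T
    return o+d*((z-o[2])/d[:,2])[:,None]
def cloud(im,s=None):
    K,D,R,o=cam(im,s); h,w=im["depth"].shape
    v,u=np.mgrid[0:h,0:w]; p=np.c_[u.ravel(),v.ravel()].astype(float)
    n=cv2.undistortPoints(p.reshape(-1,1,2),K,D).reshape(-1,2); d=im["depth"].ravel().astype(float)
    P=(np.c_[n,np.ones(len(n))]*d[:,None])@R.T+o; P[d==0]=np.nan
    return P.reshape(h,w,3)
E
python3 - <<'E'
from h import *
s=telemetry.sense(); print(s["time"],s["tcp_pos"],s["eef_rot"],manip.tcp_to_grasp)
for n in ["top","scene"]:
    im=viewer.get_image(n); cv2.imwrite(f"pics/{n}0.png",im["color"][:,:,::-1])
    np.save(n+"0.npy",im,allow_pickle=True); print(cam(im)[3])
E
```

```text
pics
0.0 [ 0.24131884 -0.57597756  0.23043299] [-3.07839786e+00 -6.18953523e-01  6.78376419e-04] 0.0187
[0.52800967 0.09935638 1.33707311]
[ 1.38497622 -0.42784626  0.73971852]
```

View pics/top0.png

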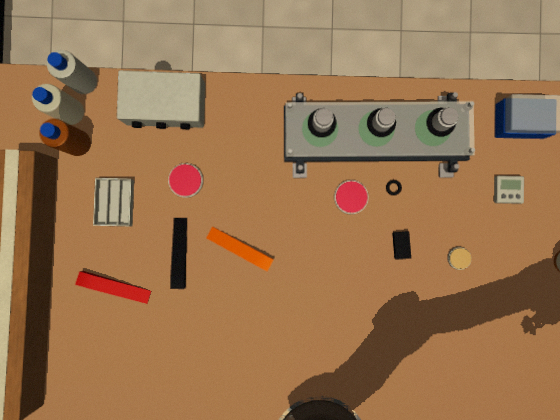

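View pics/scene0.png

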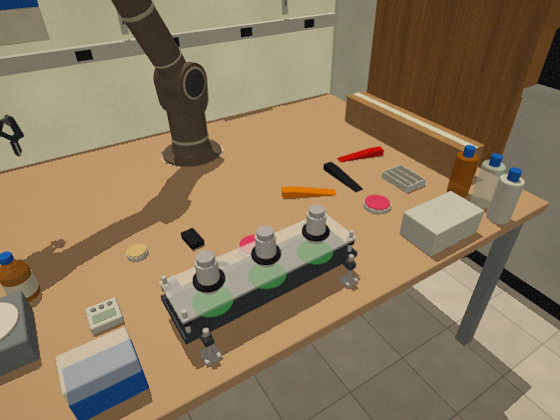

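The top view shows four things that could be taken for the wedge:
- dark bar at (179,253)
- orange wedge at (240,249)
- red wedge at (113,287)
- flat dark block at (402,245)

I choose the dark bar, since it is long and dark. The hanging front-left foot is near (300,171), with the large dish at (351,197) beside it. I'll measure these and check a close crop.

```bash
python3 - <<'E'
from h import *
im=np.load("top0.npy",allow_pickle=True).item(); c=im["color"]; P=cloud(im)
m=np.zeros(c.shape[:2],np.uint8); m[205:300,160:195]=(c[205:300,160:195].max(2)<45)*255
n,l,st,ce=cv2.connectedComponentsWithStats(m); k=1+st[1:,4].argmax(); m=l==k
ys,xs=np.nonzero(m); Q=P[m]; print(len(xs),np.nanmin(Q,0),np.nanmax(Q,0))
for a in range(ys.min(),ys.max()+1,6): print(a,xs[ys==a].min(),xs[ys==a].max(),np.nanmedian(P[a,xs[ys==a],2]).round(4))
r=cv2.minAreaRect(np.c_[xs,ys].astype(np.float32)); b=cv2.boxPoints(r); print(r); print(rays(im,b,0.012)); print(rays(im,[[r[0]]],0.012))
print("table z",np.nanmedian(P[300:330,200:260,2]))
# slab: points z 0.05..0.075 ; foot
for nm,(u0,u1,v0,v1) in {"footL":(285,318,160,185),"footR":(435,465,160,185)}.items():
    print(nm); print((P[v0:v1:2,u0:u1:2,2]*1000).round(0).astype(int))
a=cv2.resize(c[205:300,150:285,::-1],None,fx=3,fy=3,interpolation=cv2.INTER_CUBIC); b2=cv2.resize(c[85:215,270:400,::-1],None,fx=3,fy=3,interpolation=cv2.INTER_CUBIC)
o=np.zeros((390,800,3),np.uint8); o[:a.shape[0],:a.shape[1]]=a; o[:390,405:795]=b2; cv2.imwrite("pics/crop.png",o)
E
```

```text
958 [ 0.38912931  0.35148723 -0.00824677] [0.5648211  0.38806491 0.02913146]
218 175 186 -0.0011
224 174 186 0.0016
230 174 186 0.0045
236 174 185 0.0075
242 173 185 0.0087
248 173 185 0.0118
254 173 185 0.0142
260 172 185 0.0183
266 172 185 0.0202
272 171 185 0.0211
278 171 185 0.022
284 171 185 0.0237
((178.5543212890625, 252.5011749267578), (14.344436645507812, 69.3097152709961), 1.2453643083572388)
[[0.3886769  0.38578727 0.012     ]
 [0.56428622 0.38870171 0.012     ]
 [0.5644289  0.35236334 0.012     ]
 [0.38864406 0.34970808 0.012     ]]
[[0.47616432 0.36921039 0.012     ]]
table z -0.0014749916885645753
footL
[[                  74                   65                   64
                    66                   66                   67
                    64                   64                   66
                    62                   66                   67
                    66                   65                   69
                    64                   70]
 [                  52                   50                   52
                    53                  
[... 4327 characters left out ...]
    -1]]
footR
[[53 59 58 56 58 56 59 69 63 68 64 69 56 59 58]
 [-1  0  2 -1 -4 -4 52 64 68 67 70 70 -1  3 -1]
 [-1  0  7  9 14 12 54 70 77 80 85 84 -2  0 -3]
 [-3 -1  8 13 13 12 14 67 77 83 84 85 91  1  1]
 [ 2  0 12 14 10 23 40 66 75 75 82 68  6 -1 -8]
 [-1 -2 12 10 12 21 28 65 69 72 70 70  6 -1  1]
 [ 0 -1 14 10 14 12 13 10 12 -5 -3 -3 -1  0 -1]
 [ 2 -2 12 13  9  7 11  9 13  4 -3  0 -2  4  2]
 [-2 -2  9 10 13 15 18  7 13 -2  3 -5 -4 -2 -2]
 [ 2 -2  2 -1  1  1 -2 -4  4 -6  0  2 -1  2 -3]
 [ 3 -1 -1  6  0  1  5  0  0  0  2  0  1  4  1]
 [-1 -2  4  4 -5  1  0  3 -4  0 -1  2  0 -5  1]
 [ 0  1  3  2  1 -1 -2  6  3 -4  5  2  0  1  5]]<stdin>:11: RuntimeWarning: invalid value encountered in cast
```

View pics/crop.png

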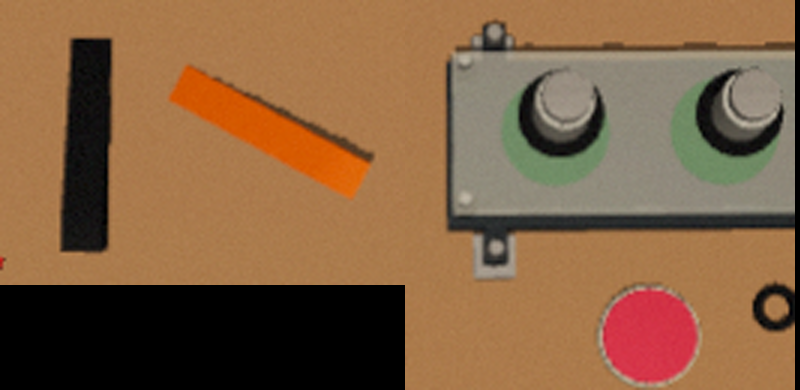

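The left crop shows the dark bar, upright at crop (87,145). Its depth falls from 24 mm at the bottom of the image to about 0 at the top, so it is the wedge and its thin end points away from the robot. The right crop shows the front-left shoe at crop (494,257). Next I'll work out the stand's pose and the moves.

```bash
cat >> h.py <<'E'
def move(target, yaw):
    "fractions for a world TCP target; yaw = world angle of tool x"
    s=telemetry.sense(); R=cv2.Rodrigues(np.array(s["eef_rot"],float))[0]
    d=R.T@(np.array(target)-s["tcp_pos"])/0.25
    y0=np.arctan2(R[1,0],R[0,0]); dt=(yaw-y0+np.pi)%(2*np.pi)-np.pi
    print("from",np.round(s["tcp_pos"],4),"yaw",round(y0,4),"tilt",np.round(R[:,2],4),"-> shift",np.round(d,4),"turn",round(-dt/np.pi,4))
E
python3 - <<'E'
from h import *
im=np.load("top0.npy",allow_pickle=True).item(); c=im["color"].astype(int); P=cloud(im)
# wedge centre line: left edges are top edges, right edges are bottom edges
for v in (224,278):
    x=rays(im,[[560 and (174 if v==224 else 171)-.5,v]],0.0035 if v==224 else .024); y=rays(im,[[186.5 if v==224 else 185.5,v]],0)
    print(v,x,y,(x+y)/2)
hs=cv2.cvtColor(im["color"],cv2.COLOR_RGB2HSV)
grey=((hs[:,:,1]<60)&(hs[:,:,2]>90)).astype(np.uint8)
for nm,(u0,u1,v0,v1),z in (("L",(286,315,163,185),.028),("R",(432,462,165,185),.012)):
    s=grey[v0:v1,u0:u1]; ys,xs=np.nonzero(s); b=[xs.min()+u0-.5,xs.max()+u0+.5,ys.max()+v0+.5]
    print(nm,b,rays(im,[[b[0],b[2]],[b[1],b[2]],[(b[0]+b[1])/2,b[2]]],z))
# top plate front edge fit 
e=[]
for u in range(295,465,4):
    col=grey[120:165,u]; k=np.nonzero(col)[0]
    if len(k) and not(293<u<308 or 438<u<460): e.append([u,k.max()+120.5])
e=rays(im,e,0.068); p=np.polyfit(e[:,1],e[:,0],1); print("front slope dx/dy",p, np.std(e[:,0]-np.polyval(p,e[:,1])))
red=((hs[:,:,1]>170)&((hs[:,:,0]<4)|(hs[:,:,0]>165)))
ys,xs=np.nonzero(red[170:225,325:380]); print("dish",rays(im,[[xs.mean()+325,ys.mean()+170]],.017))
move([0.40,-0.25,0.25],0.0)
E
```

```text
224 [[0.54843451 0.38649656 0.0035    ]] [[0.54933155 0.35405157 0.        ]] [[0.54888303 0.37027407 0.00175   ]]
278 [[0.41234375 0.3844077  0.024     ]] [[0.41104794 0.35153147 0.        ]] [[0.41169585 0.36796958 0.012     ]]
L [np.float64(292.5), np.float64(305.5), np.float64(177.5)] [[0.67408859 0.08444932 0.028     ]
 [0.67499149 0.05135068 0.028     ]
 [0.67454064 0.0679029  0.028     ]]
R [np.float64(439.5), np.float64(457.5), np.float64(176.5)] [[ 0.68847803 -0.29457761  0.012     ]
 [ 0.68965068 -0.3407677   0.012     ]
 [ 0.68906594 -0.3176841   0.012     ]]
front slope dx/dy [-0.03683169  0.72427232] 0.0006821225888526091
dish [[ 0.6305253  -0.06718869  0.017     ]]
from [ 0.2414 -0.576   0.2305] yaw 0.3969 tilt [-6.0e-04  1.3e-03 -1.0e+00] -> shift [ 1.0893 -0.9576 -0.0765] turn 0.1263
```

```bash
python3 - <<'E'
from h import *
im=viewer.get_image("wrist"); print(np.round(im["T_tool_cam"],3),im["fx"]); print(telemetry.sense()["q"])
E
```

```text
[[ 0.    -0.956 -0.293  0.075]
 [ 1.     0.001 -0.001 -0.001]
 [ 0.001 -0.293  0.956 -0.143]
 [ 0.     0.     0.     1.   ]] 368.04770333006553
[ 1.10582548  0.41176831 -0.01270236  1.59683158  0.00560217  1.13430467
 -0.08220196]
```

Request:
jog_arm --commands "0.4 -0.3 0 0;0.8 -0.6 0 0.05;0.9 -1 -0.1 0.1;0.9 -1 -0.1 0.126;0.9 -1 -0.1 0.126;0.9 -1 -0.1 0.126" --jaw 1

```text
time: 0.9
tcp_pos: [0.3531, -0.2556, 0.2567]
eef_rot: [-3.142, -0.007, -0.001]
wrist_force: [-0.8, -0.8, -0.6]
opening: 1.002
grasp_force: 0.0
```

Request:
jog_arm --commands "0.2 -0.2 0 0;0.45 -0.45 -0.05 0;0.7 -0.7 -0.05 0;0.9 -1 -0.05 -0.01;0.9 -1 -0.05 -0.01"

```text
time: 1.52
tcp_pos: [0.5627, -0.027, 0.2683]
eef_rot: [3.141, 0.05, -0.0]
wrist_force: [0.3, 0.1, -0.4]
opening: 1.0
grasp_force: 0.0
```

Request:
jog_arm --commands "0.1 -0.2 0 0;0.1 -0.3 0 0;0.1 -0.3 0 0;0.1 -0.3 0 0;0.1 -0.3 0 0"

```text
time: 2.15
tcp_pos: [0.5843, 0.0456, 0.2685]
eef_rot: [3.14, 0.047, 0.0]
wrist_force: [-0.2, -0.1, 0.5]
opening: 1.002
grasp_force: 0.0
```

```bash
python3 - <<'E'
from h import *
s=telemetry.sense(); im=viewer.get_image("wrist"); im["s"]=s; np.save("w1.npy",im,allow_pickle=True)
cv2.imwrite("pics/w1.png",im["color"][:,:,::-1]); print(s["time"],s["q"]); move([.407,.368,.15],.017)
E
```

```text
2.15 [ 0.12576119  0.34394255 -0.37574033  1.62570718  0.13413182  1.19742474
 -1.81983363]
from [0.5843 0.0458 0.2685] yaw 0.0301 tilt [ 2.e-04 -6.e-04 -1.e+00] -> shift [-0.6702 -1.3099  0.4732] turn 0.0042
```

View pics/w1.png

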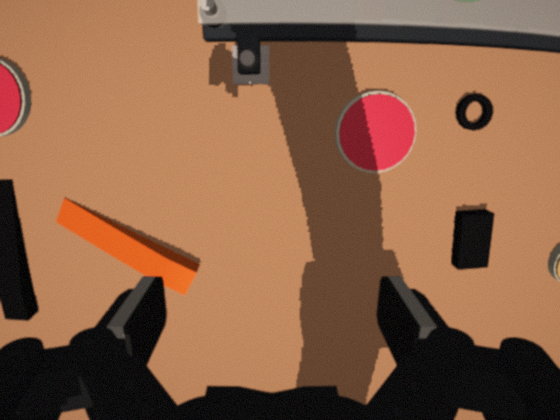

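The wrist picture shows the steel shoe at about columns 233–269 with its front edge near row 84. The slab's front is above it, the wedge is at the far left (18,250) and the dish is at (377,131).

```bash
python3 - <<'E'
from h import *
im=np.load("w1.npy",allow_pickle=True).item(); s=im["s"]; P=cloud(im,s)
hs=cv2.cvtColor(im["color"],cv2.COLOR_RGB2HSV); g=((hs[:,:,1]<70)&(hs[:,:,2]>60))
for v in range(70,90): 
    k=np.nonzero(g[v,222:285])[0]; print(v,(k.min()+222,k.max()+222,len(k)) if len(k) else "")
print((P[77:82,236:266,:].reshape(-1,3)[:]).mean(0), np.nanmedian(P[76:83,236:266,2]),np.nanmedian(P[95:120,240:260,2]))
ys,xs=np.nonzero(g[76:83,225:280]); print()
print(rays(im,[[232.5,83.5],[269.5,83.5],[251,83.5]],.028,s))
e=[[u,min(np.nonzero(P[15:60,u,2]<.04)[0])+15] for u in range(290,540,10)]; e=rays(im,e,.05,s); print(np.polyfit(e[:,1],e[:,0],1))
E
```

```text
70 (np.int64(233), np.int64(268), 14)
71 (np.int64(233), np.int64(268), 14)
72 (np.int64(233), np.int64(268), 15)
73 (np.int64(233), np.int64(268), 15)
74 (np.int64(233), np.int64(268), 26)
75 (np.int64(233), np.int64(268), 36)
76 (np.int64(233), np.int64(268), 36)
77 (np.int64(233), np.int64(268), 36)
78 (np.int64(233), np.int64(268), 36)
79 (np.int64(234), np.int64(268), 35)
80 (np.int64(233), np.int64(268), 36)
81 (np.int64(234), np.int64(268), 35)
82 (np.int64(233), np.int64(268), 36)
83 (np.int64(234), np.int64(252), 19)
84 
85 
86 
87 
88 
89 
[nan nan nan] 0.029633463093487578 0.0008229265057012325

[[0.67484994 0.08767788 0.028     ]
 [0.67583521 0.05079637 0.028     ]
 [0.6753111  0.06922192 0.028     ]]
[-0.03445872  0.71393811]
```

Request:
jog_arm --commands "-0.2 -0.2 0 0;-0.4 -0.4 0 0;-0.6 -0.6 0 0;-0.67 -0.8 0.1 0.004;-0.67 -1 0.1 0.004;-0.67 -1 0.1 0.004;-0.67 -1 0.1 0.004"

```text
time: 3.08
tcp_pos: [0.4092, 0.2911, 0.2433]
eef_rot: [3.141, 0.031, -0.0]
wrist_force: [1.1, -0.9, 0.1]
opening: 1.0
grasp_force: 0.0
```

Request:
jog_arm --commands "-0.01 -0.2 0.2 0;-0.01 -0.31 0.4 0.003;-0.01 -0.31 0.55 0.003;-0.01 -0.31 0.6 0.003;-0.01 -0.31 0.6 0.003"

```text
time: 3.7
tcp_pos: [0.4058, 0.3678, 0.0936]
eef_rot: [3.14, 0.013, -0.0]
wrist_force: [0.9, 0.2, 0.1]
opening: 1.002
grasp_force: 0.0
```

```bash
python3 - <<'E'
from h import *
s=telemetry.sense(); im=viewer.get_image("wrist"); im["s"]=s; np.save("w2.npy",im,allow_pickle=True)
cv2.imwrite("pics/w2.png",im["color"][:,:,::-1]); print(s["time"],s["q"]); move([.406,.3683,.003],.017)
E
```

```text
3.7 [-0.42670157  0.49798759 -0.51959474  1.89434852  0.32673699  0.83430777
 -2.67910416]
from [0.4061 0.3686 0.0946] yaw 0.0084 tilt [ 1.3e-03  3.0e-04 -1.0e+00] -> shift [-0.0008  0.0013  0.3665] turn -0.0027
```

View pics/w2.png

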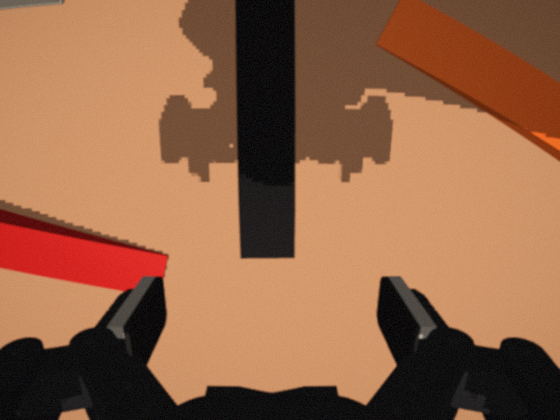

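The wedge runs up the picture, with the rear edge of its tail at row 258, columns 241–294. The orange wedge is at upper right, and the red one's end at (168,275) is close to the left finger. I'll descend with a narrower jaw.

```bash
python3 - <<'E'
from h import *
im=np.load("w2.npy",allow_pickle=True).item(); s=im["s"]; P=cloud(im,s)
m=(im["color"].max(2)<45); L=[];
for v in (195,220,250):
    k=np.nonzero(m[v,200:330])[0]+200; L+= [[k.min()-.5,v],[k.max()+.5,v]]
L.append([267.5,258.5]); print(L); print(rays(im,L,.024,s))
k=np.nonzero(m[20,200:330])[0]+200;print(rays(im,[[k.min(),20],[k.max(),20]],.012,s))
r=P[:,:,:][(im["color"][:,:,0]>150)&(im["color"][:,:,1]<60)&(np.arange(560)<180)]; print("red", np.nanmin(r,0),np.nanmax(r,0))
E
```

```text
[[np.float64(239.5), 195], [np.float64(292.5), 195], [np.float64(240.5), 220], [np.float64(292.5), 220], [np.float64(241.5), 250], [np.float64(292.5), 250], [267.5, 258.5]]
[[0.42610248 0.38762337 0.024     ]
 [0.42636684 0.35598152 0.024     ]
 [0.41039404 0.3872721  0.024     ]
 [0.41066385 0.35558291 0.024     ]
 [0.39063    0.38697868 0.024     ]
 [0.3909067  0.35506558 0.024     ]
 [0.38498452 0.37067484 0.024     ]]
[[0.52528741 0.38943705 0.012     ]
 [0.5255044  0.35722564 0.012     ]]
red [0.35113395 0.41096286 0.00184346] [0.41623811 0.55547783 0.11919669]
```

Request:
jog_arm --commands "0 0 0 0;0 0 0.1 0;0 0 0.2 0;0 0 0.25 0;0 0 0.25 0" --jaw 0.65

```text
time: 4.38
tcp_pos: [0.4048, 0.3692, 0.0311]
eef_rot: [3.141, 0.016, -0.0]
wrist_force: [0.1, 0.1, 0.8]
opening: 0.649
grasp_force: 0.0
```

Request:
jog_arm --commands "0 -0.008 0.06 0;0 -0.008 0.11 0;0 -0.008 0.11 0;0 -0.008 0.11 0"

```text
time: 4.88
tcp_pos: [0.4047, 0.3714, 0.0034]
eef_rot: [3.141, 0.017, -0.0]
wrist_force: [-0.3, -0.4, 0.1]
opening: 0.654
grasp_force: 0.0
```

Request:
jog_arm --commands "0 0 0 0;0 0 0 0;0 0 0 0;0 0 0 0;0 0 0 0;0 0 0 0;0 0 0 0;0 0 0 0" --jaw 0 --grip_force 40

```text
time: 5.88
tcp_pos: [0.4051, 0.3716, 0.0039]
eef_rot: [-3.141, -0.016, -0.001]
wrist_force: [-0.5, 0.2, 5.7]
opening: 0.385
grasp_force: 41.3
```

Request:
jog_arm --commands "0 0 -0.1 0;0 0 -0.2 0;0 0 -0.3 0;0.1 0.2 -0.3 0;0.2 0.4 -0.3 0;0.3 0.6 -0.3 -0.003;0.3 0.8 -0.3 -0.006;0.3 1 -0.3 -0.006;0.3 1 -0.3 -0.006;0.3 1 -0.3 -0.006" --grip_force 60

```text
time: 7.12
tcp_pos: [0.4823, 0.1223, 0.0784]
eef_rot: [-3.141, -0.045, -0.0]
wrist_force: [0.8, -0.3, -1.1]
opening: 0.386
grasp_force: 60.6
```

```bash
python3 - <<'E'
from h import *
s=telemetry.sense(); print(s["wrist_force"],s["opening"]); move([.485,.062,.03],.036)
E
```

```text
[ 0.7586494  -0.28069799 -1.0843944 ] 0.3863878195314239
from [0.4823 0.1223 0.0784] yaw 0.0286 tilt [ 1.e-04  5.e-04 -1.e+00] -> shift [0.0037 0.2415 0.1937] turn -0.0024
```

Request:
jog_arm --commands "0 0.2 0.1 -0.0025;0 0.24 0.2 -0.0025;0 0.24 0.22 -0.0025;0 0.24 0.22 -0.0025;0 0.24 0.22 -0.0025"

```text
time: 7.75
tcp_pos: [0.4847, 0.0638, 0.0243]
eef_rot: [-3.14, -0.062, -0.002]
wrist_force: [0.3, -0.2, -1.1]
opening: 0.383
grasp_force: 60.5
```

```bash
python3 - <<'E'
from h import *
s=telemetry.sense(); print(s["time"],s["wrist_force"]); im=viewer.get_image("top"); im["s"]=s; np.save("t2.npy",im,allow_pickle=True)
w=viewer.get_image("wrist"); w["s"]=s; np.save("w3.npy",w,allow_pickle=True)
a=cv2.resize(im["color"][140:260,240:380,::-1],None,fx=3.5,fy=3.5,interpolation=cv2.INTER_CUBIC)
b=cv2.resize(w["color"][:,:,::-1],(300,225)); o=np.zeros((420,792,3),np.uint8); o[:420,:490]=a; o[:225,490:790]=b
cv2.imwrite("pics/t2.png",o); move([.485,.062,.004],.036)
E
```

```text
7.75 [ 0.34720121 -0.22520257 -1.12679828]
from [0.4846 0.0631 0.0242] yaw 0.0385 tilt [ 1.5e-03  4.0e-04 -1.0e+00] -> shift [0.0011 0.0046 0.0809] turn 0.0008
```

View pics/t2.png

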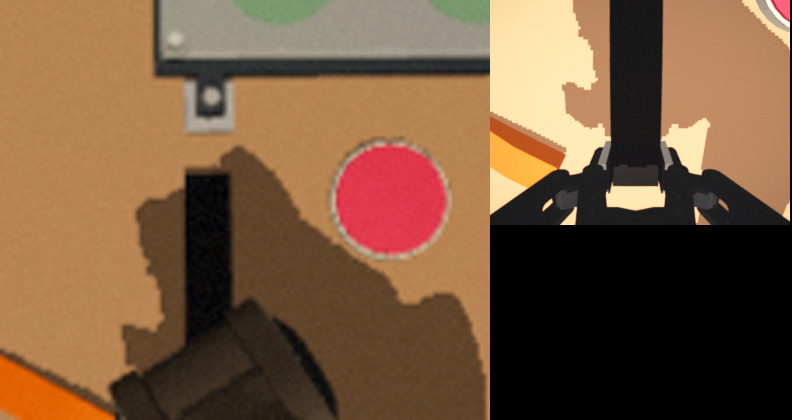

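The left panel (top view) shows the wedge's thin end at crop columns 186–231 in line with the shoe at 186–234, about 30 mm short of it and parallel. The right panel (wrist view) shows a centred grip. I'll set the wedge down.

Request:
jog_arm --commands "0 0.003 0.04 0;0 0.003 0.07 0;0 0.003 0.078 0;0 0.003 0.078 0;0 0.003 0.078 0;0 0.003 0.078 0"

```text
time: 8.6
tcp_pos: [0.4836, 0.0612, 0.004]
eef_rot: [3.14, 0.058, -0.001]
wrist_force: [-4.0, -0.1, 8.1]
opening: 0.382
grasp_force: 61.6
```

Request:
jog_arm --commands "0.02 0 -0.0016 0;0.08 0 -0.002 0;0.16 0 -0.002 0;0.24 0 -0.002 0;0.32 0 -0.002 0;0.36 0 -0.002 0;0.36 0 -0.002 0;0.36 0 -0.002 0"

```text
time: 9.6
tcp_pos: [0.5735, 0.0647, 0.0042]
eef_rot: [3.141, 0.059, -0.001]
wrist_force: [0.3, -0.3, -1.2]
opening: 0.388
grasp_force: 60.7
```

```bash
python3 - <<'E'
from h import *
s=telemetry.sense(); print(s["wrist_force"],s["wrist_torque"]); im=viewer.get_image("wrist"); 
cv2.imwrite("pics/w4.png",im["color"][:,:,::-1]); move([.675-.071,.0688-.071*.036,.004],.036)
E
```

```text
[ 0.27668775 -0.34939144 -1.19418983] [ 0.01593276 -0.00654306 -0.00700299]
from [0.5734 0.0647 0.0043] yaw 0.0373 tilt [-6.e-04 -2.e-04 -1.e+00] -> shift [ 0.1226 -0.0018  0.0011] turn 0.0004
```

View pics/w4.png

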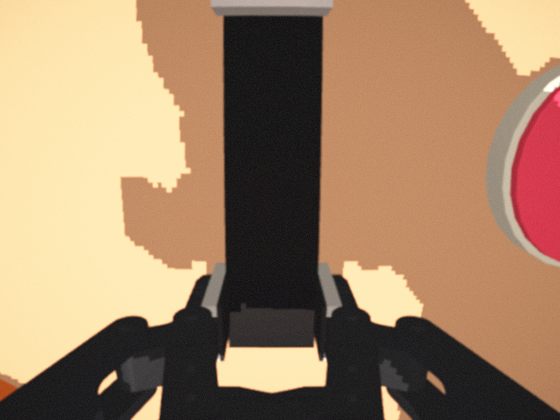

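The wrist view shows the shoe at columns 213–332 and the wedge at 223–322, both centred on 272.5, so the alignment is right. I'll go on in small steps and watch the force.

Request:
jog_arm --commands "0.03 0 0 0;0.06 0 0 0;0.08 0 0 0;0.08 0 0 0;0.08 0 0 0"

```text
time: 10.28
tcp_pos: [0.5939, 0.0654, 0.0043]
eef_rot: [3.141, 0.058, -0.0]
wrist_force: [0.8, 0.5, -0.7]
opening: 0.383
grasp_force: 60.7
```

Request:
jog_arm --commands "0.006 0 0 0;0.012 0 0 0;0.012 0 0 0;0.012 0 0 0"

```text
time: 10.78
tcp_pos: [0.597, 0.0655, 0.0044]
eef_rot: [3.141, 0.058, -0.0]
wrist_force: [-0.8, 0.0, -0.6]
opening: 0.386
grasp_force: 60.7
```

Request:
jog_arm --commands "0.006 0 0 0;0.01 0 0 0;0.01 0 0 0;0.01 0 0 0"

```text
time: 11.28
tcp_pos: [0.5995, 0.0657, 0.0044]
eef_rot: [-3.141, -0.058, 0.0]
wrist_force: [0.4, 0.0, -0.8]
opening: 0.385
grasp_force: 60.7
```

Request:
jog_arm --commands "0.006 0 0 0;0.01 0 0 0;0.01 0 0 0;0.01 0 0 0"

```text
time: 11.78
tcp_pos: [0.602, 0.0658, 0.0044]
eef_rot: [-3.141, -0.058, 0.0]
wrist_force: [-0.2, 0.9, -1.4]
opening: 0.382
grasp_force: 60.7
```

Request:
jog_arm --commands "0.006 0 0 0;0.01 0 0 0;0.01 0 0 0;0.01 0 0 0"

```text
time: 12.28
tcp_pos: [0.6045, 0.0659, 0.0044]
eef_rot: [3.141, 0.058, -0.0]
wrist_force: [0.1, -0.2, 0.4]
opening: 0.382
grasp_force: 60.7
```

Request:
jog_arm --commands "0.004 0 0 0;0.008 0 0 0;0.008 0 0 0;0.008 0 0 0"

```text
time: 12.78
tcp_pos: [0.6065, 0.0659, 0.0044]
eef_rot: [3.141, 0.058, -0.0]
wrist_force: [-1.0, -0.3, -0.8]
opening: 0.38
grasp_force: 60.7
```

Request:
jog_arm --commands "0.004 0 0 0;0.008 0 0 0;0.008 0 0 0;0.008 0 0 0"

```text
time: 13.28
tcp_pos: [0.6085, 0.066, 0.0044]
eef_rot: [3.141, 0.058, 0.0]
wrist_force: [-0.5, -0.4, -1.4]
opening: 0.389
grasp_force: 60.5
```

Request:
jog_arm --commands "0.004 0 0 0;0.008 0 0 0;0.008 0 0 0;0.008 0 0 0"

```text
time: 13.78
tcp_pos: [0.6101, 0.066, 0.0042]
eef_rot: [3.141, 0.058, -0.001]
wrist_force: [-2.8, -0.2, -0.8]
opening: 0.385
grasp_force: 60.5
```

Request:
jog_arm --commands "0.004 0 0 0;0.004 0 0 0;0.004 0 0 0"

```text
time: 14.15
tcp_pos: [0.611, 0.066, 0.0042]
eef_rot: [3.141, 0.058, -0.002]
wrist_force: [-3.8, 0.4, -1.7]
opening: 0.381
grasp_force: 60.4
```

Request:
jog_arm --commands "0.004 0 0 0;0.004 0 0 0;0.004 0 0 0"

```text
time: 14.52
tcp_pos: [0.6119, 0.066, 0.0041]
eef_rot: [3.141, 0.058, -0.002]
wrist_force: [-5.0, 0.2, -2.2]
opening: 0.382
grasp_force: 60.4
```

Request:
jog_arm --commands "0.004 0 0 0;0.006 0 0 0;0.006 0 0 0;0.006 0 0 0"

```text
time: 15.02
tcp_pos: [0.6122, 0.0661, 0.0041]
eef_rot: [3.14, 0.058, -0.005]
wrist_force: [-8.9, -0.0, 1.1]
opening: 0.386
grasp_force: 60.9
```

Request:
jog_arm --commands "0.004 0 0 0;0.006 0 0 0;0.006 0 0 0;0.006 0 0 0"

```text
time: 15.52
tcp_pos: [0.6127, 0.0661, 0.0041]
eef_rot: [3.14, 0.059, -0.008]
wrist_force: [-13.1, -0.6, 4.6]
opening: 0.383
grasp_force: 61.3
```

The push has reached about 13 N, so the wedge is jammed. I'll ease the commanded pose back a little and open the jaw part way.

Request:
jog_arm --commands "-0.004 0 0 0;-0.008 0 0 0;-0.008 0 0 0" --grip_force 30

```text
time: 15.9
tcp_pos: [0.6127, 0.0661, 0.0041]
eef_rot: [3.141, 0.058, -0.002]
wrist_force: [-6.7, -0.7, -0.5]
opening: 0.385
grasp_force: 60.3
```

Request:
jog_arm --commands "0 0 0 0;0 0 0 0;0 0 0 0;0 0 0 0;0 0 0 0" --jaw 0.6

```text
time: 16.52
tcp_pos: [0.6137, 0.0662, 0.0045]
eef_rot: [-3.141, -0.058, -0.001]
wrist_force: [-1.0, 0.0, -0.3]
opening: 0.602
grasp_force: 0.0
```

```bash
python3 - <<'E'
from h import *
s=telemetry.sense(); print(s["time"],s["wrist_force"]); im=viewer.get_image("wrist"); 
cv2.imwrite("pics/w5.png",im["color"][:,:,::-1])
E
```

```text
16.525 [-0.96115757  0.04010694 -0.29916482]
```

View pics/w5.png

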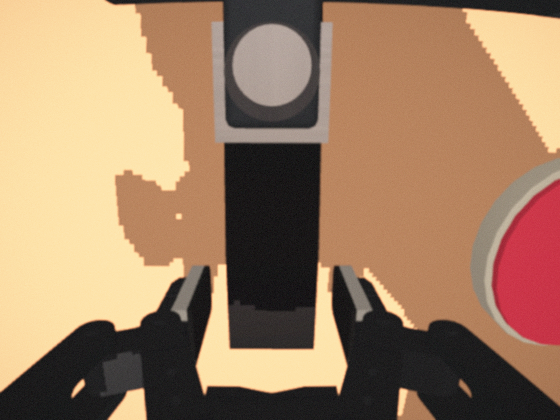

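The jaw is open and the wedge is under the shoe, centred (wedge 226–320, shoe 213–330), with the dish clear on the right. I'll finish with a fingertip push on the tail to make sure of the jam.

Request:
jog_arm --commands "0 0 -0.05 0;0 0 -0.12 0;0 0 -0.2 0;0 0 -0.2 0;-0.1 0 -0.2 0;-0.2 0 -0.2 0;-0.255 0 -0.2 0;-0.255 0 -0.2 0"

```text
time: 17.58
tcp_pos: [0.5495, 0.0637, 0.0546]
eef_rot: [3.141, 0.059, 0.0]
wrist_force: [0.2, 0.2, -0.4]
opening: 0.598
grasp_force: 0.0
```

Request:
jog_arm --commands "0 0 0 0;0 0 0 0;0 0 0 0;0 0 0 0;0 0 0.06 0;0 0 0.12 0;0 0 0.18 0;0 0 0.18 0;0 0 0.18 0" --jaw 0

```text
time: 18.7
tcp_pos: [0.5499, 0.064, 0.0093]
eef_rot: [-3.141, -0.059, 0.0]
wrist_force: [0.2, -0.3, 0.0]
opening: 0.001
grasp_force: 0.0
```

Request:
jog_arm --commands "0.03 0 0 0;0.06 0 0 0;0.09 0 0 0;0.1 0 0 0;0.1 0 0 0;0.1 0 0 0"

```text
time: 19.45
tcp_pos: [0.5745, 0.0647, 0.0093]
eef_rot: [3.141, 0.058, -0.001]
wrist_force: [0.4, 0.1, 0.0]
opening: 0.006
grasp_force: 0.0
```

Request:
jog_arm --commands "0.008 0 0 0;0.016 0 0 0;0.016 0 0 0;0.016 0 0 0"

```text
time: 19.95
tcp_pos: [0.5788, 0.0649, 0.0094]
eef_rot: [-3.141, -0.058, 0.0]
wrist_force: [0.1, -0.3, -0.2]
opening: -0.003
grasp_force: 0.0
```

Request:
jog_arm --commands "0.006 0 0 0;0.008 0 0 0;0.008 0 0 0;0.008 0 0 0"

```text
time: 20.45
tcp_pos: [0.5807, 0.0649, 0.0094]
eef_rot: [3.141, 0.058, -0.0]
wrist_force: [0.2, 0.1, -0.1]
opening: -0.004
grasp_force: 0.0
```

Request:
jog_arm --commands "0.006 0 0 0;0.008 0 0 0;0.008 0 0 0;0.008 0 0 0"

```text
time: 20.95
tcp_pos: [0.5826, 0.065, 0.0094]
eef_rot: [3.141, 0.058, -0.001]
wrist_force: [-1.6, -0.7, 0.7]
opening: -0.001
grasp_force: 0.7
```

Contact. I'll continue in 1 mm to 1.5 mm steps.

Request:
jog_arm --commands "0.003 0 0 0;0.006 0 0 0;0.006 0 0 0;0.006 0 0 0"

```text
time: 21.45
tcp_pos: [0.5826, 0.065, 0.0092]
eef_rot: [3.14, 0.058, -0.005]
wrist_force: [-6.2, -0.2, 5.0]
opening: -0.001
grasp_force: 3.4
```

Request:
jog_arm --commands "0.004 0 0 0;0.004 0 0 0;0.004 0 0 0"

```text
time: 21.82
tcp_pos: [0.5826, 0.0649, 0.0091]
eef_rot: [3.14, 0.059, -0.008]
wrist_force: [-9.8, 0.2, 6.9]
opening: 0.0
grasp_force: 4.9
```

Request:
jog_arm --commands "0.003 0 0 0;0.003 0 0 0;0.003 0 0 0"

```text
time: 22.2
tcp_pos: [0.5827, 0.065, 0.009]
eef_rot: [3.14, 0.059, -0.01]
wrist_force: [-11.7, -0.7, 9.7]
opening: -0.001
grasp_force: 6.1
```

The wedge holds at about 12 N. I'll back off and lift clear.

Request:
jog_arm --commands "-0.02 0 0 0;-0.06 0 0 0;-0.12 0 0 0;-0.16 0 -0.1 0;-0.16 0 -0.25 0;-0.16 0 -0.4 0;-0.16 0 -0.4 0;-0.16 0 -0.4 0"

```text
time: 23.2
tcp_pos: [0.5454, 0.0633, 0.1091]
eef_rot: [3.141, 0.058, -0.0]
wrist_force: [-0.6, 0.1, 0.2]
opening: -0.0
grasp_force: 0.0
```

```bash
python3 - <<'E'
from h import *
s=telemetry.sense(); print(s["time"],s["wrist_force"]); im=viewer.get_image("wrist"); P=cloud(im,s)
m=(im["color"].max(2)<45); 
for v in range(60,300,30):
    k=np.nonzero(m[v,180:360])[0]+180
    if len(k): print(v,k.min(),k.max(),np.round(np.nanmedian(P[v,k],0),4))
cv2.imwrite("pics/w6.png",im["color"][:,:,::-1])
E
```

```text
23.2 [-0.56300982  0.1385141   0.19143607]
60 243 298 [0.6435 0.0681 0.0235]
90 244 298 [0.6264 0.0672 0.0247]
120 244 297 [0.6088 0.0669 0.0249]
270 268 274 [0.5566 0.0645 0.1217]
```

View pics/w6.png

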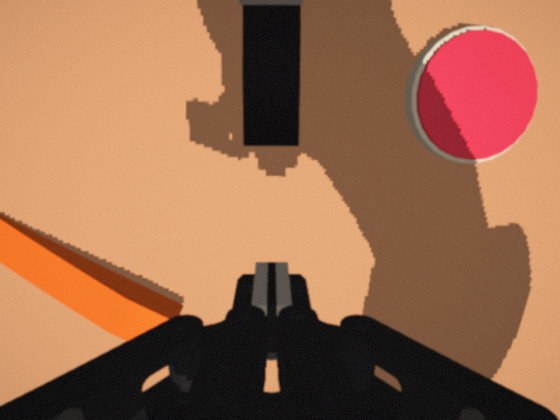

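The wedge is at columns 243–300, straight under the shoe at the top edge of the picture. The gripper is clear and the dish is undisturbed at (475,93).

```bash
python3 -c "
from bench import workorder; print(workorder.finish_job())"
```

```text
the job is handed in; nothing more can be done
None
```

The dark wedge is jammed square under the middle of the hanging front-left foot. It did not move under a final fingertip push of about 12 N, the gripper is clear of it, and the job is handed in; the hand-in gave no pass or fail result.

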